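# Sort the radio kit on a control-room desk

## Task

Sort the loose radio kit on the desk into its grey trays: both radio handsets side by side in the wide undivided tray, one battery pack in each bay of the tray with the divider, and the mains plug adapter in the round dish. Each must lie flat, right way up, on the floor of its tray with nothing resting on a rim; set things down rather than dropping or throwing them, and leave the mug and the computer mouse where they are.

Things in the scene. Friction and masses are not known exactly. Their poses are not given: they have to be found in the camera images.
- radio_a_mid (a point): Two-way radio handset, black, lying keypad up: body 90 mm (its x) x 50 mm (its y) x 32 mm thick. An 11 mm thick stub antenna sticks 31 mm out of its -x end (+y side), a knob 8 mm beside it, both at mid-thickness. About 0.22 kg. Point: centre of the body, 16 mm above its underside. At the start the antenna is towards the robot, +-0.5 rad.
- radio_b_mid (a point): Second, identical one. Two-way radio handset, black, lying keypad up: body 90 mm (its x) x 50 mm (its y) x 32 mm thick. An 11 mm thick stub antenna sticks 31 mm out of its -x end (+y side), a knob 8 mm beside it, both at mid-thickness. About 0.22 kg. Point: centre of the body, 16 mm above its underside. At the start the antenna is towards the robot, +-0.5 rad.
- battery_a_mid (a point): Spare radio battery pack, a plain black flat block 80 mm along its x, 42 mm along its y, 20 mm thick, with three small brass contacts on top at one end, 0.12 kg (varies). This point is its centre, 10 mm over what it lies on. It lies flat, turned by up to 0.5 rad.
- battery_b_mid (a point): Second, identical one (either may go in either bay). Spare radio battery pack, a plain black flat block 80 mm along its x, 42 mm along its y, 20 mm thick, with three small brass contacts on top at one end, 0.12 kg (varies). This point is its centre, 10 mm over what it lies on. It lies flat, turned by up to 0.5 rad.
- plug_mid (a point): Plug-top mains adapter without cable, a black block 46 mm along its x, 36 mm along its y, 30 mm thick, with two brass pins (5 mm thick, 19 mm apart) sticking 17 mm out of its +x end at mid-thickness, 0.07 kg (varies). This point is the centre of the block, half-way up, 15 mm over what it lies on. Turned by up to 0.5 rad.
- wide_tray: Wide undivided tray for the handsets, outside 170 mm along its x and 218 mm along its y (inside 162 x 210 mm). The handsets fit side by side, lengthwise along its x, at y = +-50 mm. Grey plastic, fixed, turned up to 0.1 rad; 22 mm high, walls and floor 4 mm thick. Origin: its centre at desk height (inner floor 4 mm above), z up.
- bay_tray: Tray for the battery packs, outside 135 mm along its x and 208 mm along its y, split by one 4 mm divider along its x, as high as the walls, into two bays each 127 mm (x) by 98 mm (y) inside, centred at y = +51 mm and y = -51 mm. Grey plastic, fixed, turned up to 0.1 rad; 22 mm high, walls and floor 4 mm thick. Origin: its centre at desk height (inner floor 4 mm above), z up.
- dish: Round dish for the plug adapter, outside diameter 138 mm, inside 130 mm, upright wall. Grey plastic, fixed, turned up to 0.1 rad; 22 mm high, walls and floor 4 mm thick. Origin: its centre at desk height (inner floor 4 mm above), z up.
- mug: White mug standing upright, 76 mm across, 90 mm high, handle to one side; its origin is under its centre. To be left alone.
- mouse: Black computer mouse, about 83 mm long, 60 mm wide, 32 mm high; its origin is under its rounded rear hump, and the rest runs to its +x. To be left alone.
There are look-alikes about, which are no part of the job. What is shaped like the part that bears battery_a_mid but blue or green is not meant.

How it is judged:
At the end, for the whole second after the job is handed in: Both handsets in the wide tray, one battery pack in each bay of the divided tray, the plug adapter in the round dish; each flat and right way up (within 0.06 rad), on the tray floor (centre at most 6 mm high), at rest (x of radio_a_mid in the frame of wide_tray between -0.06 and 0.06 m and y of radio_a_mid in the frame of wide_tray between -0.095 and 0.095 m and z of each of radio_a_mid, radio_b_mid in the frame of wide_tray below 0.026 m and angle between each of radio_a_mid, radio_b_mid, battery_a_mid, battery_b_mid, plug_mid's own z axis and vertical below 0.06 rad and x of radio_b_mid in the frame of wide_tray between -0.06 and 0.06 m and y of radio_b_mid in the frame of wide_tray between -0.095 and 0.095 m and x of battery_a_mid in the frame of bay_tray between -0.05 and 0.05 m and y of battery_a_mid in the frame of bay_tray between -0.09 and 0.09 m and z of each of battery_a_mid, battery_b_mid in the frame of bay_tray below 0.02 m and x of battery_b_mid in the frame of bay_tray between -0.05 and 0.05 m and y of battery_b_mid in the frame of bay_tray between -0.09 and 0.09 m and ((y of battery_a_mid in the frame of bay_tray above 0.01 m and y of battery_b_mid in the frame of bay_tray below -0.01 m) or (y of battery_b_mid in the frame of bay_tray above 0.01 m and y of battery_a_mid in the frame of bay_tray below -0.01 m)) and x of plug_mid in the frame of dish between -0.05 and 0.05 m and y of plug_mid in the frame of dish between -0.05 and 0.05 m and z of plug_mid in the frame of dish below 0.025 m and horizontal distance between plug_mid and dish below 0.05 m and linear speed of each of radio_a, radio_b, battery_a, battery_b, plug below 0.02 m/s and angular speed of each of radio_a, radio_b, battery_a, battery_b, plug below 0.2 rad/s); the robot touches nothing.
It fails at once if a thing is dropped or thrown (moves faster than 0.7 m/s while no finger touches it: a fall of more than about 25 mm) ((linear speed of radio_a above 0.7 m/s and contact force between radio_a and the fingers below 0.05 N) or (linear speed of radio_b above 0.7 m/s and contact force between radio_b and the fingers below 0.05 N) or (linear speed of battery_a above 0.7 m/s and contact force between battery_a and the fingers below 0.05 N) or (linear speed of battery_b above 0.7 m/s and contact force between battery_b and the fingers below 0.05 N) or (linear speed of plug above 0.7 m/s and contact force between plug and the fingers below 0.05 N)).
It fails at once if the mug is shifted by more than 25 mm (distance of mug from where it was at the start of the episode above 0.025 m).
It fails at once if the mouse is shifted by more than 25 mm (distance of mouse from where it was at the start of the episode above 0.025 m).
It also fails if it takes over 109 s, if anything falls off the work surface, if the arm or the gripper's body presses on something with over 40 N, if the wrist force passes 120 N, or if a joint passes its speed limit or range.

## Robot

A 6-joint arm with a two-finger parallel gripper is mounted at the origin on the work surface. World frame = base frame: x ahead of the robot, y to its left, z up, the work surface at z = 0. Lengths are in m, angles in rad, forces in N, time in s.
With the tool pointing down it reaches from about 0.325 to 0.875 m from the base axis. Payload 4.4 kg.
Tool frame: the origin (TCP) lies midway between the tips of the shut fingers; the grasp point (between the pads) lies 19 mm behind it; z points along the fingers, y is the line along which they close (so a half turn about z gives the same grasp; the last joint's range is limited). The gripper opens to 85 mm and grips with 20 to 120 N. Pads are 22 mm wide; open, the fingers measure 114 mm over their backs; the gripper's body (76 mm by 85 mm) begins 54 mm behind the grasp point. The pads swing forward as they close: fully open they stand 13 mm farther back than shut.
Start: joints at [1.192, 0.207, 1.542, -0, 1.393, -0.15], TCP at [0.13, 0.56, 0.231] pointing down, gripper open.
Joint ranges: [-2.73, 2.73], [-0.86, 2.22], [0.23, 2.46], [-1.11, 4.25], [0.08, 2.63], [-2.82, 2.82]. Speed limits (rad/s): [2.79, 2.79, 3.14, 3.14, 3.14, 3.14].

## Interface

Orientations are given as a 3x3 rotation matrix whose columns are the frame's x, y, z axes.
In Python, from bench import arm, grab_frame, camera_info, close_job gives the robot as it stands.
- The arm moves only by the tool move_arm, never from a script. Its arguments are lists of equal length, an entry for each row: "xyz": the shift along the tool's x, y, z in m, a list of three; "turn": the turn, a rotation vector about the tool's x, y, z in degrees, a list of three; "grip": the opening, from 0 (shut) to 1 (fully open). In form: {"xyz": [[dx, dy, dz], ...], "turn": [[ax, ay, az], ...], "grip": [grip, ...]}. A call has 1 to 10 rows; each row shifts and turns the commanded pose from where the row before left it, along the tool's axes as they then stand; what a row does not reach is not made up. A row lasts 1/10 s, in which the tool goes at most 50 mm and 8.59 degrees, less where a joint would pass 70% of its speed; a pose out of reach is approached as far as the arm can. A call with a gripper value outside its range is refused whole. The fingers move at their own pace and stop on an object; the grip force is fixed at half the most. Time passes only in rows, so rows that do not move let the fingers close. It gives the time, the measured TCP pose, the force, the opening and the grip force at its end, in the units of the state.
- arm.observe(): the state, without advancing time (a new reading comes with each control period).
- grab_frame(name): name is "scene" or "top"; returns the picture (480x640x3 uint8, red, green, blue); there is no depth.
- camera_info(name): a dict with "camera_matrix" (3x3 intrinsics, pixels), "view" (4x4, takes a point from world to camera coordinates). Camera axes: x right, y down, z forward; pixel columns grow to the right and rows downward; lengths in m; the calibration is good to about 2 mm. A picture is of the moment at which its call begins. camera_info takes no time and is no camera call.
- close_job(): hands the job in; it is judged then, once.
The state is a dict: "clock": time; "joint_positions": joint angles; "qvel": joint speeds; "tau": joint torques, N m; "position": TCP position; "tcp_rot": TCP orientation; "force": force on the tool from outside, world axes, zero at the start; "torque": the same for the moment, N m; "gripper_width": finger opening in m; "gripper_force": force on a finger pad.
Only numpy, scipy, OpenCV 4.12 (cv2) and the standard library are available. Lean on these libraries where they do the work, as an engineer would, in place of code of your own. Each camera call takes 0.05 s, during which the arm holds its last target. There are 200 camera calls.

## Working session

There is one attempt and no reset: what is moved stays moved. The work goes in short steps, Python scripts to look and compute and a tool call to move; the robot and the scene stay as the last step left them, time stands still between calls to the robot, and variables do not carry over. Pictures are saved under pics/ and viewed, at most 14 in all, crops included, and the job is handed in when it is done.

Besides the shell and the picture viewer there is one more tool, called after ">>>" as name(argument=value, ...) on one line, values as JSON. move_arm: Moves the arm, as the interface text tells. Its arguments: {"type":"object","properties":{"xyz":{"type":"array"},"turn":{"type":"array"},"grip":{"type":"array"}},"required":["xyz","turn","grip"]}

```bash
mkdir -p pics
python3 - <<'E'
from bench import arm,grab_frame,camera_info
import cv2,numpy as np
for n in("top","scene"):
    f=grab_frame(n);cv2.imwrite(f"pics/{n}0.png",f[:,:,::-1]);c=camera_info(n);print(n,np.round(c["camera_matrix"],1).tolist(),np.round(c["view"],4).tolist())
s=arm.observe();print(s["clock"],s["position"],np.round(s["tcp_rot"],3).tolist(),s["gripper_width"])
E
```

```text
top [[469.6, 0.0, 319.4], [0.0, 469.6, 237.4], [0.0, 0.0, 1.0]] [[-0.006, -0.9999, -0.0109, -0.0065], [-0.9903, 0.0074, -0.139, 0.4552], [0.1391, 0.01, -0.9902, 1.0743], [0.0, 0.0, 0.0, 1.0]]
scene [[467.0, 0.0, 330.8], [0.0, 467.0, 238.0], [0.0, 0.0, 1.0]] [[-0.3853, 0.9225, -0.0217, 0.1587], [0.5235, 0.1992, -0.8284, -0.1753], [-0.7599, -0.3305, -0.5597, 1.6662], [0.0, 0.0, 0.0, 1.0]]
0.1 [0.12959722 0.55948641 0.23019546] [[-0.974, 0.226, -0.001], [0.226, 0.974, -0.002], [0.0, -0.002, -1.0]] 0.08559831571842139
```

View pics/top0.png

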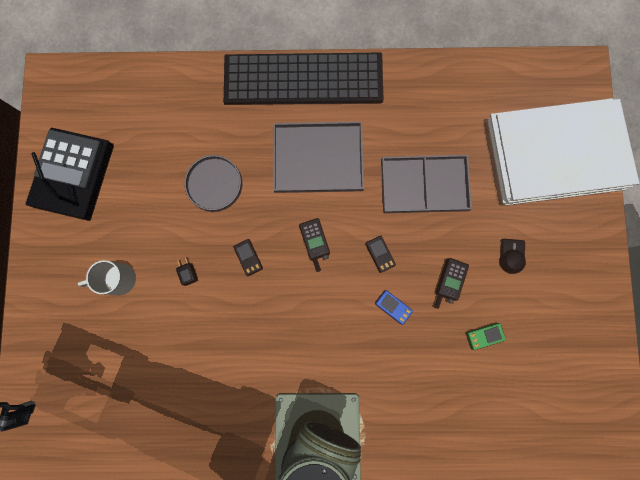

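View pics/scene0.png

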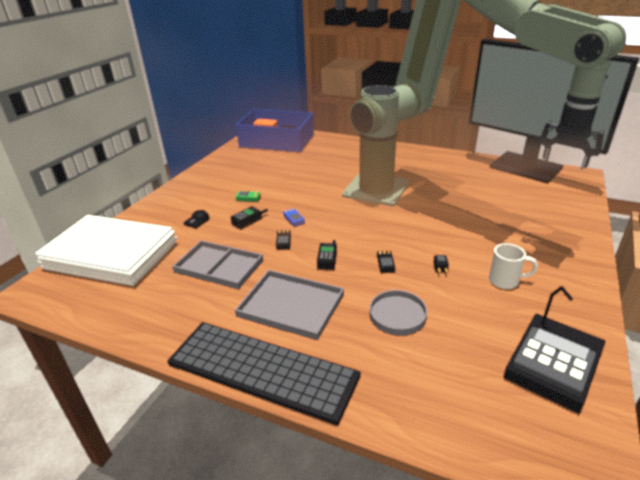

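The top view shows these things, by pixel:
- **Wanted parts:** radios at (314,240) and (452,280), black packs at (248,257) and (380,254), and the plug at (187,271).
- **Trays:** dish (214,183), wide tray (318,157), bay tray (425,184).
- **Look-alikes:** blue pack (394,306), green pack (486,336), mouse (513,255) and desk phone (70,170). None of these get touched, nor does the mug at (108,278).

Next I measure the wanted parts and check the choice in one crop.

```bash
cat > h.py <<'E'
import cv2,numpy as np
from bench import arm,grab_frame,camera_info
def ray(uv,z,n="top"):
    c=camera_info(n);K=np.array(c["camera_matrix"]);V=np.array(c["view"]);R=V[:3,:3];C=-R.T@V[:3,3]
    p=np.c_[np.reshape(uv,(-1,2)),np.ones(np.size(uv)//2)]
    d=(R.T@np.linalg.inv(K)@p.T).T
    return (C+d*((z-C[2])/d[:,2])[:,None])[:,:2]
def rect(mask,seed,z):
    "component nearest to seed -> contour, world minAreaRect: centre,(long,short),angle of long side (deg)"
    cs,_=cv2.findContours(mask,cv2.RETR_EXTERNAL,cv2.CHAIN_APPROX_NONE)
    cs=[c for c in cs if cv2.contourArea(c)>40]
    c=max(cs,key=lambda c:cv2.pointPolygonTest(c,tuple(map(float,seed)),True))
    w=ray(c.reshape(-1,2).astype(float),z)
    b=cv2.boxPoints(cv2.minAreaRect((w*1000).astype(np.float32)))
    e=[b[1]-b[0],b[2]-b[1]];L=[np.linalg.norm(x) for x in e];i=int(np.argmax(L));a=np.degrees(np.arctan2(e[i][1],e[i][0]))
    return c,b.mean(0)/1000,(L[i],L[1-i]),(a+90)%180-90
def masks(f):
    hsv=cv2.cvtColor(f,cv2.COLOR_RGB2HSV);g=f.max(2)
    grey=((hsv[...,1]<60)&(g>35)&(g<150)).astype(np.uint8)*255
    return ((g<75)*255).astype(np.uint8),grey
E
python3 - <<'E'
from h import *
f=grab_frame("top");d,g=masks(f);o=f.copy()
k=np.ones((3,3),np.uint8)
wood=((f[...,0].astype(int)-f[...,2])>25).astype(np.uint8)*255
nw=255-wood
nw=cv2.morphologyEx(nw,cv2.MORPH_CLOSE,k)
for n,s,z in[("ra",(314,240),.016),("rb",(452,280),.016),("ba",(248,257),.01),("bb",(380,254),.01),("plug",(187,271),.015),("wide",(318,157),.011),("bay",(405,184),.011),("dish",(214,183),.011),("mug",(108,278),.045),("mouse",(513,255),.01)]:
    c,p,L,a=rect(nw,s,z);cv2.drawContours(o,[c],-1,(255,255,0),1)
    print(n,p.round(4),np.round(L),round(a,1))
cv2.imwrite("pics/crop.png",cv2.resize(o[110:360,165:545,::-1],None,fx=2.1,fy=2.1,interpolation=2))
E
```

```text
ra [ 0.4404 -0.001 ] [120.  49.] 18.2
rb [ 0.3429 -0.3149] [121.  54.] -20.6
ba [0.4123 0.1631] [80. 41.] 25.5
bb [ 0.4186 -0.1538] [79. 42.] 25.4
plug [0.3731 0.3068] [48. 39.] 20.3
wide [ 0.6597 -0.0073] [217. 176.] -89.6
bay [ 0.5892 -0.2683] [212. 140.] -89.0
dish [0.5956 0.2507] [141. 135.] 45.2
mug [0.3642 0.4816] [131.  75.] 85.9
mouse [ 0.4113 -0.4672] [79. 57.] -3.8
```

View pics/crop.png

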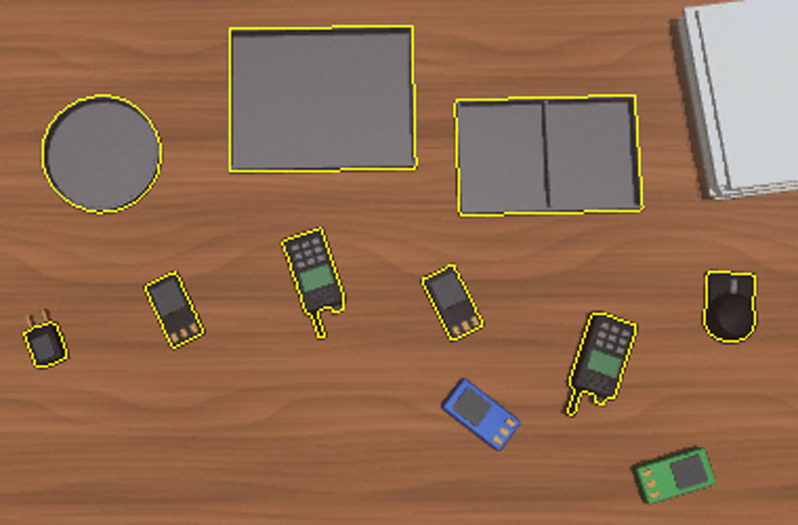

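The crop confirms the choice: two handsets with antennas, two black packs and the plug with its pins. Measured sizes match those given. I now refine the radio bodies by removing the antenna, and work out the first move.

```bash
cat >> h.py <<'E'
from scipy.spatial.transform import Rotation as Rn
def go(x,y,z,yaw):
    "turn (deg about tool axes) first, then shift (mm in the turned tool axes)"
    s=arm.observe();R=np.array(s["tcp_rot"]);a=np.radians(yaw)
    T=np.array([[np.cos(a),np.sin(a),0],[np.sin(a),-np.cos(a),0],[0,0,-1]])
    print("turn",np.degrees(Rn.from_matrix(R.T@T).as_rotvec()).round(1),"shift mm",(T.T@(np.array([x,y,z])-s["position"])*1000).round(1))
E
python3 - <<'E'
from h import *
f=grab_frame("top");nw=(((f[...,0].astype(int)-f[...,2])<=25)*255).astype(np.uint8)
big=cv2.resize(nw,None,fx=4,fy=4,interpolation=1);big=((big>127)*255).astype(np.uint8)
m=cv2.morphologyEx(big,cv2.MORPH_OPEN,cv2.getStructuringElement(2,(43,43)))
import h
r0=h.ray; h.ray=lambda uv,z,n="top":r0((uv-1.5)/4,z,n)
for n,s,z,mm in[("ra",(314,235),.016,m),("rb",(454,275),.016,m),("plug",(187,271),.015,m),("ba",(248,257),.01,m),("bb",(380,254),.01,m)]:
    c,p,L,a=h.rect(mm,(s[0]*4,s[1]*4),z);print(n,p.round(4),np.round(L),round(a,1))
go(.373,.307,.12,180+20.3)
E
```

```text
ra [0.453  0.0032] [94. 49.] 18.2
rb [ 0.3555 -0.3197] [94. 54.] -20.6
plug [0.3728 0.3067] [48. 39.] 20.3
ba [0.4194 0.1666] [64. 41.] 25.1
bb [ 0.4244 -0.151 ] [64. 42.] 25.4
turn [ -0.1  -0.  -33.4] shift mm [-140.5 -321.4  110.5]
```

>>> move_arm(xyz=[[0,0,0],[0,0,0],[-0.018,-0.04,0],[-0.018,-0.04,0],[-0.018,-0.04,0],[-0.018,-0.04,0.01],[-0.018,-0.04,0.02],[-0.018,-0.04,0.02],[-0.018,-0.04,0.03],[-0.0145,-0.0414,0.03]], turn=[[0,0,-8.4],[0,0,-8.4],[0,0,-8.3],[0,0,-8.3],[0,0,0],[0,0,0],[0,0,0],[0,0,0],[0,0,0],[0,0,0]], grip=[1,1,1,1,1,1,1,1,1,1])

```text
clock: 1.2
position: [0.3564, 0.2989, 0.1245]
tcp_rot: [[-0.938, -0.348, 0.002], [-0.348, 0.938, 0.001], [-0.002, 0.0, -1.0]]
force: [-0.5, -0.1, -0.1]
gripper_width: 0.085
gripper_force: 0.0
```

```bash
python3 -c "
from h import *
go(.373,.307,.006,200.3)"
```

```text
turn [0.  0.1 0. ] shift mm [-18.4   1.9 118.5]
```

>>> move_arm(xyz=[[0,0,0],[-0.009,0,0.02],[-0.009,0,0.03],[0,0,0.02],[0,0,0]], turn=[[0,0,0],[0,0,0],[0,0,0],[0,0,0],[0,0,0]], grip=[1,1,1,1,1])

```text
clock: 1.7
position: [0.369, 0.3054, 0.0524]
tcp_rot: [[-0.937, -0.348, -0.006], [-0.348, 0.938, -0.003], [0.007, -0.001, -1.0]]
force: [-0.1, -1.1, -1.0]
gripper_width: 0.0855
gripper_force: 0.0
```

```bash
python3 -c "
from h import *
go(.373,.307,.006,200.3)"
```

```text
turn [-0.  -0.4  0.1] shift mm [-4.3  0.1 46.4]
```

>>> move_arm(xyz=[[-0.003,0,0.02],[0,0,0.015],[0,0,0.01],[0,0,0],[0,0,0],[0,0,0],[0,0,0],[0,0,0],[0,0,0],[0,0,0]], turn=[[0,0,0],[0,0,0],[0,0,0],[0,0,0],[0,0,0],[0,0,0],[0,0,0],[0,0,0],[0,0,0],[0,0,0]], grip=[1,1,1,1,0.2,0.2,0.2,0.2,0.2,0.2])

```text
clock: 2.7
position: [0.3755, 0.3077, 0.0109]
tcp_rot: [[-0.938, -0.348, 0.002], [-0.348, 0.938, 0.001], [-0.002, 0.0, -1.0]]
force: [-0.2, -0.1, 5.7]
gripper_width: 0.0346
gripper_force: 61.8
```

```bash
python3 -c "
from h import *
go(.373,.307,.10,200.3);go(.5956,.2507,.1,180)"
```

```text
turn [0.  0.1 0. ] shift mm [  2.6   0.2 -89.1]
turn [ 0.   0.1 20.3] shift mm [-220.1  -57.   -89.1]
```

>>> move_arm(xyz=[[0,0,-0.02],[0,0,-0.035],[0,0,-0.035],[-0.03,-0.008,0],[-0.035,-0.01,0],[-0.035,-0.01,0],[-0.035,-0.01,0],[-0.035,-0.01,0],[-0.03,-0.009,0],[0,0,0]], turn=[[0,0,0],[0,0,6.8],[0,0,6.8],[0,0,6.7],[0,0,0],[0,0,0],[0,0,0],[0,0,0],[0,0,0],[0,0,0]], grip=[0.2,0.2,0.2,0.2,0.2,0.2,0.2,0.2,0.2,0.2])

```text
clock: 3.7
position: [0.5791, 0.252, 0.0996]
tcp_rot: [[-1.0, 0.003, 0.003], [0.003, 1.0, -0.0], [-0.003, -0.0, -1.0]]
force: [0.1, 0.1, -1.0]
gripper_width: 0.0346
gripper_force: 61.1
```

```bash
python3 -c "
from h import *
go(.588,.2507,.0155,180)"
```

```text
turn [-0.   0.2 -0.2] shift mm [-8.9 -1.3 84.1]
```

>>> move_arm(xyz=[[-0.003,0,0.02],[0,0,0.025],[0,0,0.02],[0,0,0.01],[0,0,0.004],[0,0,0],[0,0,0]], turn=[[0,0,0],[0,0,0],[0,0,0],[0,0,0],[0,0,0],[0,0,0],[0,0,0]], grip=[0.2,0.2,0.2,0.2,0.2,0.2,0.2])

```text
clock: 4.4
position: [0.5791, 0.2543, 0.022]
tcp_rot: [[-1.0, -0.001, 0.002], [-0.001, 1.0, 0.001], [-0.002, 0.001, -1.0]]
force: [-0.6, -0.3, -0.9]
gripper_width: 0.0347
gripper_force: 61.1
```

>>> move_arm(xyz=[[-0.006,-0.001,0.0],[0,0,0.006],[0,0,0],[0,0,0]], turn=[[0,0,0],[0,0,0],[0,0,0],[0,0,0]], grip=[0.2,0.2,0.2,0.2])

```text
clock: 4.8
position: [0.5845, 0.2529, 0.015]
tcp_rot: [[-1.0, -0.001, 0.0], [-0.001, 1.0, 0.0], [-0.0, 0.0, -1.0]]
force: [0.6, -0.4, 0.3]
gripper_width: 0.0348
gripper_force: 61.2
```

>>> move_arm(xyz=[[0,0,0],[0,0,0],[0,0,0],[0,0,-0.02],[0,0,-0.04],[0,0,-0.03],[0,0,0]], turn=[[0,0,0],[0,0,0],[0,0,0],[0,0,0],[0,0,0],[0,0,0],[0,0,0]], grip=[0.65,0.65,0.65,0.65,0.65,1,1])

```text
clock: 5.5
position: [0.5885, 0.2542, 0.1111]
tcp_rot: [[-1.0, -0.001, 0.011], [-0.001, 1.0, 0.003], [-0.011, 0.003, -1.0]]
force: [0.2, 0.5, 0.3]
gripper_width: 0.0817
gripper_force: 0.0
```

```bash
python3 -c "
from h import *
go(.4125,.1633,.09,205.5)"
```

```text
turn [  0.    0.7 -25.4] shift mm [198.   -6.3  21.1]
```

>>> move_arm(xyz=[[0,0,0],[0,0,0],[0,0,0],[0.04,-0.001,0],[0.04,-0.001,0],[0.04,-0.001,0],[0.04,-0.002,0.01],[0.038,-0.001,0.01],[0,0,0],[0,0,0]], turn=[[0,0,-8.5],[0,0,-8.5],[0,0,-8.4],[0,0,0],[0,0,0],[0,0,0],[0,0,0],[0,0,0],[0,0,0],[0,0,0]], grip=[1,1,1,1,1,1,1,1,1,1])

```text
clock: 6.5
position: [0.4065, 0.162, 0.0839]
tcp_rot: [[-0.903, -0.429, -0.002], [-0.429, 0.903, -0.0], [0.002, 0.001, -1.0]]
force: [0.2, -0.1, 0.7]
gripper_width: 0.0854
gripper_force: 0.0
```

```bash
python3 -c "
from h import *
go(.4125,.1633,.008,205.5)"
```

```text
turn [ 0.  -0.1 -0.1] shift mm [-6.  -1.5 75.9]
```

>>> move_arm(xyz=[[-0.006,-0.001,0.02],[0,0,0.025],[0,0,0.02],[0,0,0.009],[0,0,0],[0,0,0]], turn=[[0,0,0],[0,0,0],[0,0,0],[0,0,0],[0,0,0],[0,0,0]], grip=[1,1,1,1,1,1])

```text
clock: 7.1
position: [0.4153, 0.1645, 0.0115]
tcp_rot: [[-0.903, -0.43, 0.002], [-0.43, 0.903, 0.0], [-0.002, -0.0, -1.0]]
force: [1.1, 0.3, 0.4]
gripper_width: 0.0852
gripper_force: 0.0
```

>>> move_arm(xyz=[[0,0,0],[0,0,0],[0,0,0],[0,0,0],[0,0,0],[0,0,0]], turn=[[0,0,0],[0,0,0],[0,0,0],[0,0,0],[0,0,0],[0,0,0]], grip=[0.3,0.3,0.3,0.3,0.3,0.3])

```text
clock: 7.7
position: [0.4149, 0.1643, 0.012]
tcp_rot: [[-0.903, -0.43, 0.002], [-0.43, 0.903, 0.0], [-0.002, -0.0, -1.0]]
force: [-0.3, 0.6, 4.2]
gripper_width: 0.0399
gripper_force: 60.6
```

```bash
python3 -c "
from h import *
go(.589,-.2173,.1,181)"
```

```text
turn [ 0.   0.1 24.4] shift mm [-167.5 -384.6  -88. ]
```

>>> move_arm(xyz=[[0,0,0],[0,0,0],[0,0,0],[0,0,0.007],[0,0,0],[0,0,0],[0,0,0],[0,0,0],[0,0,0],[0,0,0]], turn=[[0,0,0],[0,0,0],[0,0,0],[0,0,0],[0,0,0],[0,0,0],[0,0,0],[0,0,0],[0,0,0],[0,0,0]], grip=[0.75,0.75,0.75,0.75,0.75,0.3,0.3,0.3,0.3,0.3])

```text
clock: 8.7
position: [0.4141, 0.1641, 0.0039]
tcp_rot: [[-0.903, -0.43, 0.0], [-0.43, 0.903, 0.0], [-0.0, -0.0, -1.0]]
force: [0.6, 0.4, -0.5]
gripper_width: 0.0402
gripper_force: 61.7
```

>>> move_arm(xyz=[[0,0,-0.01],[0,0,-0.02],[0,0,-0.03],[0,0,-0.03],[0,0,0]], turn=[[0,0,0],[0,0,0],[0,0,0],[0,0,0],[0,0,0]], grip=[0.3,0.3,0.3,0.3,0.3])

```text
clock: 9.2
position: [0.4176, 0.1649, 0.0984]
tcp_rot: [[-0.903, -0.43, 0.01], [-0.43, 0.903, 0.002], [-0.009, -0.003, -1.0]]
force: [0.7, -0.4, -1.7]
gripper_width: 0.0405
gripper_force: 61.5
```

```bash
python3 -c "
from h import *
go(.589,-.2173,.1,181)
import cv2
cv2.imwrite('pics/s1.png',grab_frame('scene')[150:330,200:480,::-1].repeat(2,0).repeat(2,1))"
```

```text
turn [-0.   0.6 24.5] shift mm [-164.7 -385.1   -1.6]
```

View pics/s1.png

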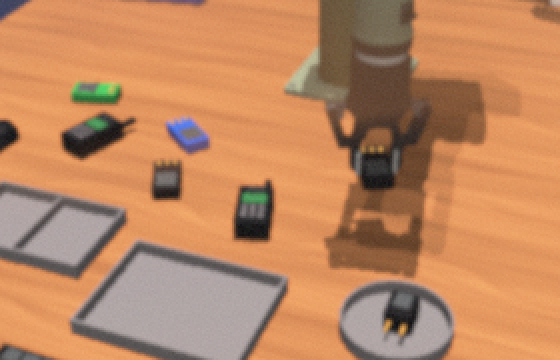

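The plug lies flat in the dish, at about (400,305) in the crop. The first pack is held level between the fingers. I carry it to the left bay.

>>> move_arm(xyz=[[0,0,0],[0,-0.02,0],[-0.01,-0.03,0],[-0.02,-0.045,0],[-0.02,-0.045,0],[-0.02,-0.045,0],[-0.02,-0.045,0],[-0.02,-0.045,0],[-0.02,-0.045,0],[0,0,0]], turn=[[0,0,8.2],[0,0,8.2],[0,0,8.1],[0,0,0],[0,0,0],[0,0,0],[0,0,0],[0,0,0],[0,0,0],[0,0,0]], grip=[0.3,0.3,0.3,0.3,0.3,0.3,0.3,0.3,0.3,0.3])

```text
clock: 10.25
position: [0.5606, -0.157, 0.0929]
tcp_rot: [[-1.0, -0.011, 0.001], [-0.011, 1.0, -0.003], [-0.001, -0.003, -1.0]]
force: [0.9, 0.4, -1.2]
gripper_width: 0.041
gripper_force: 61.5
```

```bash
python3 -c "
from h import *
go(.588,-.2173,.1,181)"
```

```text
turn [-0.2  0.1 -0.4] shift mm [-26.4 -60.8  -7.1]
```

>>> move_arm(xyz=[[-0.013,-0.03,0],[-0.013,-0.03,0],[0,0,0],[0,0,0.02],[0,0,0.02],[0,0,0.02],[0,0,0],[0,0,0]], turn=[[0,0,0],[0,0,0],[0,0,0],[0,0,0],[0,0,0],[0,0,0],[0,0,0],[0,0,0]], grip=[0.3,0.3,0.3,0.3,0.3,0.3,0.3,0.3])

```text
clock: 11.05
position: [0.5844, -0.2092, 0.0325]
tcp_rot: [[-1.0, -0.017, -0.003], [-0.017, 1.0, 0.002], [0.003, 0.002, -1.0]]
force: [0.1, -0.9, -1.6]
gripper_width: 0.0406
gripper_force: 61.6
```

```bash
python3 -c "
from h import *
go(.588,-.2173,.0085,181)"
```

```text
turn [ 0.1 -0.2 -0. ] shift mm [-3.4 -8.1 24. ]
```

>>> move_arm(xyz=[[-0.003,-0.008,0],[0,0,0.01],[0,0,0.008],[0,0,0.004],[0,0,0],[0,0,0]], turn=[[0,0,0],[0,0,0],[0,0,0],[0,0,0],[0,0,0],[0,0,0]], grip=[0.3,0.3,0.3,0.3,0.3,0.3])

```text
clock: 11.65
position: [0.5887, -0.2184, 0.0115]
tcp_rot: [[-1.0, -0.016, -0.001], [-0.016, 1.0, 0.0], [0.001, 0.0, -1.0]]
force: [0.0, 0.0, -1.7]
gripper_width: 0.0411
gripper_force: 61.6
```

>>> move_arm(xyz=[[0,0,0.003],[0,0,0],[0,0,0],[0,0,0],[0,0,0],[0,0,-0.02],[0,0,-0.04],[0,0,-0.04],[0,0,0]], turn=[[0,0,0],[0,0,0],[0,0,0],[0,0,0],[0,0,0],[0,0,0],[0,0,0],[0,0,0],[0,0,0]], grip=[0.3,0.3,0.62,0.62,0.62,0.62,0.62,1,1])

```text
clock: 12.55
position: [0.594, -0.2211, 0.1168]
tcp_rot: [[-1.0, -0.017, 0.013], [-0.017, 1.0, -0.007], [-0.013, -0.007, -1.0]]
force: [-0.0, -0.4, 0.9]
gripper_width: 0.0795
gripper_force: 0.0
```

```bash
python3 -c "
from h import *
go(.4186,-.1535,.09,205.4)"
```

```text
turn [ -0.6   0.6 -24.4] shift mm [129.4 136.3  26.8]
```

>>> move_arm(xyz=[[0,0,0],[0,0,0],[0.0,0.0,0],[0.032,0.034,0],[0.032,0.034,0],[0.032,0.034,0],[0.033,0.034,0.02],[0,0,0],[0,0,0]], turn=[[0,0,-8.2],[0,0,-8.2],[0,0,-8.0],[0,0,0],[0,0,0],[0,0,0],[0,0,0],[0,0,0],[0,0,0]], grip=[1,1,1,1,1,1,1,1,1])

```text
clock: 13.45
position: [0.4125, -0.1496, 0.0877]
tcp_rot: [[-0.904, -0.428, -0.003], [-0.428, 0.904, 0.002], [0.002, 0.003, -1.0]]
force: [-0.2, 0.2, 0.6]
gripper_width: 0.0853
gripper_force: 0.0
```

```bash
python3 -c "
from h import *
go(.4186,-.1535,.004,205.4)"
```

```text
turn [ 0.2 -0.1 -0.1] shift mm [-3.8 -6.1 83.7]
```

>>> move_arm(xyz=[[-0.004,-0.006,0.02],[0,0,0.03],[0,0,0.018],[0,0,0.01],[0,0,0],[0,0,0]], turn=[[0,0,0],[0,0,0],[0,0,0],[0,0,0],[0,0,0],[0,0,0]], grip=[1,1,1,1,1,1])

```text
clock: 14.05
position: [0.423, -0.1559, 0.0122]
tcp_rot: [[-0.904, -0.428, 0.002], [-0.428, 0.904, -0.001], [-0.001, -0.002, -1.0]]
force: [-0.5, 0.2, -0.2]
gripper_width: 0.0856
gripper_force: 0.0
```

```bash
python3 -c "
from h import *
go(.4186,-.1535,.004,205.4)"
```

```text
turn [-0.1  0.1 -0.1] shift mm [3.  4.1 8.2]
```

>>> move_arm(xyz=[[0.003,0.004,0],[0,0,0.007],[0,0,0],[0,0,0],[0,0,0],[0,0,0],[0,0,0],[0,0,0]], turn=[[0,0,0],[0,0,0],[0,0,0],[0,0,0],[0,0,0],[0,0,0],[0,0,0],[0,0,0]], grip=[1,1,0.3,0.3,0.3,0.3,0.3,0.3])

```text
clock: 14.85
position: [0.4178, -0.1531, 0.0049]
tcp_rot: [[-0.904, -0.428, 0.001], [-0.428, 0.904, -0.001], [-0.001, -0.001, -1.0]]
force: [-0.7, 0.0, 4.5]
gripper_width: 0.0408
gripper_force: 62.1
```

```bash
python3 -c "
from h import *
go(.59,-.3193,.1,181)"
```

```text
turn [-0.1  0.1 24.3] shift mm [-169.3 -169.2  -95.1]
```

>>> move_arm(xyz=[[0,0,-0.02],[0,0,-0.035],[0,0,-0.035],[0,0,0],[-0.034,-0.034,0],[-0.034,-0.034,0],[-0.034,-0.034,0],[-0.034,-0.034,0],[-0.033,-0.033,0],[0,0,0]], turn=[[0,0,0],[0,0,8.1],[0,0,8.1],[0,0,8.1],[0,0,0],[0,0,0],[0,0,0],[0,0,0],[0,0,0],[0,0,0]], grip=[0.3,0.3,0.3,0.3,0.3,0.3,0.3,0.3,0.3,0.3])

```text
clock: 15.85
position: [0.592, -0.3228, 0.0922]
tcp_rot: [[-1.0, -0.016, 0.002], [-0.016, 1.0, -0.002], [-0.002, -0.002, -1.0]]
force: [-0.3, 0.1, -1.4]
gripper_width: 0.0403
gripper_force: 61.6
```

```bash
python3 -c "
from h import *
go(.59,-.3193,.0095,181)"
```

```text
turn [-0.1  0.1 -0.1] shift mm [ 1.9  3.6 82.7]
```

>>> move_arm(xyz=[[0.002,0.003,0.02],[0,0,0.03],[0,0,0.02],[0,0,0],[0,0,0]], turn=[[0,0,0],[0,0,0],[0,0,0],[0,0,0],[0,0,0]], grip=[0.3,0.3,0.3,0.3,0.3])

```text
clock: 16.35
position: [0.5862, -0.3148, 0.0236]
tcp_rot: [[-1.0, -0.018, -0.002], [-0.018, 1.0, 0.001], [0.002, 0.001, -1.0]]
force: [0.1, -0.5, -0.9]
gripper_width: 0.0405
gripper_force: 61.5
```

>>> move_arm(xyz=[[-0.002,-0.003,0.005],[0,0,0.006],[0,0,0.002],[0,0,0],[0,0,0]], turn=[[0,0,0],[0,0,0],[0,0,0],[0,0,0],[0,0,0]], grip=[0.3,0.3,0.3,0.3,0.3])

```text
clock: 16.85
position: [0.5892, -0.3186, 0.0116]
tcp_rot: [[-1.0, -0.018, 0.0], [-0.018, 1.0, -0.0], [-0.0, -0.0, -1.0]]
force: [0.0, -0.3, -1.4]
gripper_width: 0.0409
gripper_force: 61.6
```

>>> move_arm(xyz=[[0,0,0.002],[0,0,0],[0,0,0],[0,0,0],[0,0,0],[0,0,-0.02],[0,0,-0.04],[0,0,-0.04],[0,0,0]], turn=[[0,0,0],[0,0,0],[0,0,0],[0,0,0],[0,0,0],[0,0,0],[0,0,0],[0,0,0],[0,0,0]], grip=[0.3,0.3,0.62,0.62,0.62,0.62,0.62,1,1])

```text
clock: 17.75
position: [0.5939, -0.3218, 0.1179]
tcp_rot: [[-1.0, -0.018, 0.012], [-0.018, 1.0, -0.009], [-0.012, -0.009, -1.0]]
force: [-0.3, 0.0, 1.0]
gripper_width: 0.0796
gripper_force: 0.0
```

```bash
python3 -c "
from h import *
go(.357,-.320,.1,159.4)"
```

```text
turn [-0.4  0.8 21.6] shift mm [222.4 -81.6  17.9]
```

>>> move_arm(xyz=[[0,0,0],[0,0,0],[0,0,0],[0.037,-0.0135,0],[0.037,-0.0135,0],[0.037,-0.0135,0],[0.037,-0.0135,0],[0.037,-0.0135,0],[0.035,-0.0135,0.01],[0,0,0]], turn=[[0,0,7.2],[0,0,7.2],[0,0,7.1],[0,0,0],[0,0,0],[0,0,0],[0,0,0],[0,0,0],[0,0,0],[0,0,0]], grip=[1,1,1,1,1,1,1,1,1,1])

```text
clock: 18.75
position: [0.3498, -0.315, 0.0971]
tcp_rot: [[-0.936, 0.353, -0.005], [0.352, 0.936, 0.005], [0.007, 0.003, -1.0]]
force: [0.9, 0.8, -0.4]
gripper_width: 0.0855
gripper_force: 0.0
```

```bash
python3 -c "
from h import *
go(.357,-.320,.006,159.4)"
```

```text
turn [ 0.2 -0.4 -0. ] shift mm [-8.5 -2.1 91.1]
```

>>> move_arm(xyz=[[-0.004,0.0,0],[0,0,0.02],[0,0,0.02],[0,0,0.01],[0,0,0],[0,0,0]], turn=[[0,0,0],[0,0,0],[0,0,0],[0,0,0],[0,0,0],[0,0,0]], grip=[1,1,1,1,1,1])

```text
clock: 19.35
position: [0.3595, -0.3194, 0.0498]
tcp_rot: [[-0.937, 0.349, 0.001], [0.349, 0.937, -0.001], [-0.001, -0.0, -1.0]]
force: [-0.3, 0.1, -0.1]
gripper_width: 0.0853
gripper_force: 0.0
```

```bash
python3 -c "
from h import *
go(.357,-.320,.006,159.4)"
```

```text
turn [-0.   0.   0.2] shift mm [ 2.1 -1.4 43.8]
```

>>> move_arm(xyz=[[0.002,-0.001,0.015],[0,0,0.018],[0,0,0.009],[0,0,0],[0,0,0],[0,0,0],[0,0,0],[0,0,0],[0,0,0],[0,0,0]], turn=[[0,0,0],[0,0,0],[0,0,0],[0,0,0],[0,0,0],[0,0,0],[0,0,0],[0,0,0],[0,0,0],[0,0,0]], grip=[1,1,1,1,1,0.4,0.4,0.4,0.4,0.4])

```text
clock: 20.35
position: [0.3569, -0.32, 0.0084]
tcp_rot: [[-0.937, 0.35, 0.001], [0.35, 0.937, -0.001], [-0.002, -0.001, -1.0]]
force: [-1.4, 0.7, 6.0]
gripper_width: 0.0491
gripper_force: 64.3
```

```bash
python3 -c "
from h import *
go(.672,-.0577,.1,180)"
```

```text
turn [ -0.1   0.1 -20.5] shift mm [-315.1  262.3  -91.6]
```

>>> move_arm(xyz=[[0,0,-0.015],[0,0,-0.03],[0,0,-0.035],[0,0,-0.01],[-0.035,0.029,0],[-0.035,0.029,0],[-0.035,0.029,0],[-0.035,0.029,0],[-0.035,0.029,0],[0,0,0]], turn=[[0,0,0],[0,0,-6.8],[0,0,-6.8],[0,0,-6.8],[0,0,0],[0,0,0],[0,0,0],[0,0,0],[0,0,0],[0,0,0]], grip=[0.4,0.4,0.4,0.4,0.4,0.4,0.4,0.4,0.4,0.4])

```text
clock: 21.35
position: [0.5347, -0.1705, 0.097]
tcp_rot: [[-1.0, -0.005, 0.002], [-0.005, 1.0, 0.001], [-0.002, 0.001, -1.0]]
force: [-1.1, -0.6, -2.4]
gripper_width: 0.049
gripper_force: 63.5
```

```bash
python3 -c "
from h import *
go(.672,-.0577,.1,180)"
```

```text
turn [0.1 0.1 0.3] shift mm [-137.3  112.8   -3. ]
```

>>> move_arm(xyz=[[-0.034,0.028,0],[-0.034,0.028,0],[-0.034,0.028,0],[-0.034,0.027,0],[0,0,0],[0,0,0.02],[0,0,0.025],[0,0,0.01],[0,0,0],[0,0,0]], turn=[[0,0,0],[0,0,0],[0,0,0],[0,0,0],[0,0,0],[0,0,0],[0,0,0],[0,0,0],[0,0,0],[0,0,0]], grip=[0.4,0.4,0.4,0.4,0.4,0.4,0.4,0.4,0.4,0.4])

```text
clock: 22.35
position: [0.6673, -0.0641, 0.0425]
tcp_rot: [[-1.0, 0.002, -0.0], [0.002, 1.0, -0.0], [0.0, -0.0, -1.0]]
force: [-0.2, 0.2, -2.4]
gripper_width: 0.0488
gripper_force: 63.4
```

```bash
python3 -c "
from h import *
go(.672,-.0577,.013,180)"
```

```text
turn [-0.  -0.  -0.1] shift mm [-4.7  6.4 29.5]
```

>>> move_arm(xyz=[[-0.005,0.006,0],[0,0,0.012],[0,0,0.01],[0,0,0.006],[0,0,0],[0,0,0]], turn=[[0,0,0],[0,0,0],[0,0,0],[0,0,0],[0,0,0],[0,0,0]], grip=[0.4,0.4,0.4,0.4,0.4,0.4])

```text
clock: 22.95
position: [0.6721, -0.0575, 0.0137]
tcp_rot: [[-1.0, 0.001, -0.001], [0.001, 1.0, 0.0], [0.001, 0.0, -1.0]]
force: [-0.2, -0.3, -1.8]
gripper_width: 0.0485
gripper_force: 63.5
```

>>> move_arm(xyz=[[0,0,0.001],[0,0,0],[0,0,0],[0,0,0],[0,0,0],[0,0,-0.02],[0,0,-0.04],[0,0,-0.04],[0,0,0]], turn=[[0,0,0],[0,0,0],[0,0,0],[0,0,0],[0,0,0],[0,0,0],[0,0,0],[0,0,0],[0,0,0]], grip=[0.4,0.4,0.72,0.72,0.72,0.72,0.72,1,1])

```text
clock: 23.85
position: [0.6782, -0.0587, 0.1222]
tcp_rot: [[-1.0, 0.001, 0.015], [0.001, 1.0, -0.003], [-0.015, -0.003, -1.0]]
force: [0.9, 0.4, 0.6]
gripper_width: 0.085
gripper_force: 0.0
```

```bash
python3 -c "
from h import *
go(.4545,.0037,.1,198.2)"
```

```text
turn [ -0.3   0.8 -18.3] shift mm [193.  129.2  22.2]
```

>>> move_arm(xyz=[[0,0,0],[0,0,0],[0,0,0],[0.038,0.0255,0],[0.038,0.0255,0],[0.038,0.0255,0],[0.038,0.0255,0],[0.038,0.0255,0.01],[0,0,0],[0,0,0]], turn=[[0,0,-6.1],[0,0,-6.1],[0,0,-6.1],[0,0,0],[0,0,0],[0,0,0],[0,0,0],[0,0,0],[0,0,0],[0,0,0]], grip=[1,1,1,1,1,1,1,1,1,1])

```text
clock: 24.85
position: [0.4501, 0.0046, 0.1025]
tcp_rot: [[-0.95, -0.314, -0.002], [-0.314, 0.95, 0.0], [0.002, 0.001, -1.0]]
force: [0.9, 0.0, 0.8]
gripper_width: 0.0852
gripper_force: 0.0
```

```bash
python3 -c "
from h import *
go(.4545,.0037,.006,198.2)"
```

```text
turn [ 0.  -0.1  0.1] shift mm [-3.9 -2.3 96.5]
```

>>> move_arm(xyz=[[-0.003,-0.002,0],[0,0,0.02],[0,0,0.025],[0,0,0.01],[0,0,0],[0,0,0]], turn=[[0,0,0],[0,0,0],[0,0,0],[0,0,0],[0,0,0],[0,0,0]], grip=[1,1,1,1,1,1])

```text
clock: 25.45
position: [0.4571, 0.0027, 0.049]
tcp_rot: [[-0.95, -0.313, 0.001], [-0.313, 0.95, -0.0], [-0.001, -0.001, -1.0]]
force: [0.0, -0.3, 0.1]
gripper_width: 0.0853
gripper_force: 0.0
```

```bash
python3 -c "
from h import *
go(.4545,.0037,.006,198.2)"
```

```text
turn [-0.   0.1  0. ] shift mm [ 2.1  1.7 43. ]
```

>>> move_arm(xyz=[[0.002,0.001,0.015],[0,0,0.018],[0,0,0.008],[0,0,0],[0,0,0],[0,0,0],[0,0,0],[0,0,0],[0,0,0],[0,0,0]], turn=[[0,0,0],[0,0,0],[0,0,0],[0,0,0],[0,0,0],[0,0,0],[0,0,0],[0,0,0],[0,0,0],[0,0,0]], grip=[1,1,1,1,1,0.4,0.4,0.4,0.4,0.4])

```text
clock: 26.45
position: [0.4545, 0.0033, 0.0083]
tcp_rot: [[-0.95, -0.313, 0.002], [-0.313, 0.95, -0.0], [-0.002, -0.001, -1.0]]
force: [-0.4, 0.1, 5.3]
gripper_width: 0.0487
gripper_force: 64.3
```

```bash
python3 -c "
from h import *
go(.672,.0427,.1,180)"
```

```text
turn [-0.   0.1 18.2] shift mm [-217.5   39.4  -91.7]
```

>>> move_arm(xyz=[[0,0,-0.015],[0,0,-0.03],[0,0,-0.035],[0,0,-0.01],[-0.036,0.007,0],[-0.036,0.007,0],[-0.036,0.007,0],[-0.036,0.006,0],[-0.036,0.006,0],[-0.036,0.006,0]], turn=[[0,0,0],[0,0,6.1],[0,0,6.1],[0,0,6.0],[0,0,0],[0,0,0],[0,0,0],[0,0,0],[0,0,0],[0,0,0]], grip=[0.4,0.4,0.4,0.4,0.4,0.4,0.4,0.4,0.4,0.4])

```text
clock: 27.45
position: [0.6695, 0.043, 0.0957]
tcp_rot: [[-1.0, -0.001, -0.003], [-0.001, 1.0, 0.0], [0.003, 0.0, -1.0]]
force: [0.1, -0.2, -2.8]
gripper_width: 0.0489
gripper_force: 63.2
```

>>> move_arm(xyz=[[0,0,0],[0,0,0.02],[0,0,0.02],[0,0,0],[0,0,0]], turn=[[0,0,0],[0,0,0],[0,0,0],[0,0,0],[0,0,0]], grip=[0.4,0.4,0.4,0.4,0.4])

```text
clock: 27.95
position: [0.6677, 0.0426, 0.0561]
tcp_rot: [[-1.0, -0.001, -0.004], [-0.001, 1.0, 0.0], [0.004, 0.0, -1.0]]
force: [-1.0, -0.6, -2.6]
gripper_width: 0.0485
gripper_force: 63.2
```

```bash
python3 -c "
from h import *
go(.672,.0427,.013,180)"
```

```text
turn [ 0.  -0.2  0. ] shift mm [-4.3  0.1 43.1]
```

>>> move_arm(xyz=[[-0.004,0,0.01],[0,0,0.015],[0,0,0.01],[0,0,0.004],[0,0,0],[0,0,0]], turn=[[0,0,0],[0,0,0],[0,0,0],[0,0,0],[0,0,0],[0,0,0]], grip=[0.4,0.4,0.4,0.4,0.4,0.4])

```text
clock: 28.55
position: [0.6735, 0.0426, 0.0184]
tcp_rot: [[-1.0, -0.001, 0.0], [-0.001, 1.0, 0.0], [-0.0, 0.0, -1.0]]
force: [0.8, 0.1, -2.3]
gripper_width: 0.049
gripper_force: 63.3
```

>>> move_arm(xyz=[[0,0,0.005],[0,0,0],[0,0,0]], turn=[[0,0,0],[0,0,0],[0,0,0]], grip=[0.4,0.4,0.4])

```text
clock: 28.85
position: [0.6734, 0.0426, 0.0135]
tcp_rot: [[-1.0, -0.001, 0.0], [-0.001, 1.0, -0.0], [-0.0, -0.0, -1.0]]
force: [-0.5, 0.5, -2.8]
gripper_width: 0.0488
gripper_force: 63.3
```

>>> move_arm(xyz=[[0,0,0],[0,0,0],[0,0,0],[0,0,-0.02],[0,0,-0.04],[0,0,-0.04],[0.04,0,0],[0.04,0,0],[0.04,0,0],[0,0,0]], turn=[[0,0,0],[0,0,0],[0,0,0],[0,0,0],[0,0,0],[0,0,0],[0,0,0],[0,0,0],[0,0,0],[0,0,0]], grip=[0.72,0.72,0.72,0.72,0.72,0.72,0.72,0.72,0.72,0.72])

```text
clock: 29.85
position: [0.5454, 0.0433, 0.1109]
tcp_rot: [[-1.0, -0.001, -0.01], [-0.001, 1.0, 0.001], [0.01, 0.001, -1.0]]
force: [-1.0, -0.4, -0.8]
gripper_width: 0.0616
gripper_force: 0.0
```

>>> move_arm(xyz=[[0.03,0.03,-0.03],[0.03,0.04,-0.03],[0.02,0.04,-0.02],[0,0.05,0],[0,0.05,0],[0,0.05,0],[0,0.04,0],[0,0,0],[0,0,0]], turn=[[0,0,0],[0,0,0],[0,0,0],[0,0,0],[0,0,0],[0,0,0],[0,0,0],[0,0,0],[0,0,0]], grip=[0.72,0.72,0.72,0.72,0.72,0.72,0.72,0.72,0.72])

```text
clock: 30.75
position: [0.4788, 0.3365, 0.1882]
tcp_rot: [[-1.0, -0.003, 0.001], [-0.003, 1.0, -0.0], [-0.001, -0.0, -1.0]]
force: [-0.2, -0.4, -0.4]
gripper_width: 0.0615
gripper_force: 0.0
```

```bash
python3 -c "
from h import *
a=grab_frame('top')[100:360,80:540,::-1];b=grab_frame('scene')[180:380,150:450,::-1]
cv2.imwrite('pics/e1.png',cv2.resize(a,None,fx=1.7,fy=1.7));cv2.imwrite('pics/e2.png',cv2.resize(b,None,fx=2.6,fy=2.6))"
```

```text
(no output)
```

View pics/e1.png

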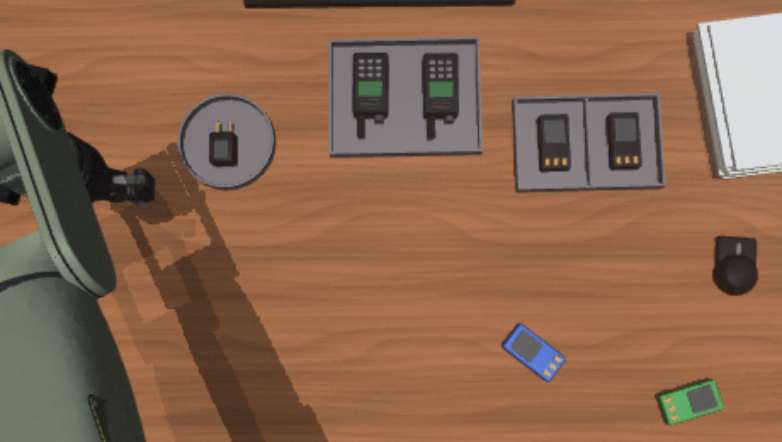

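View pics/e2.png

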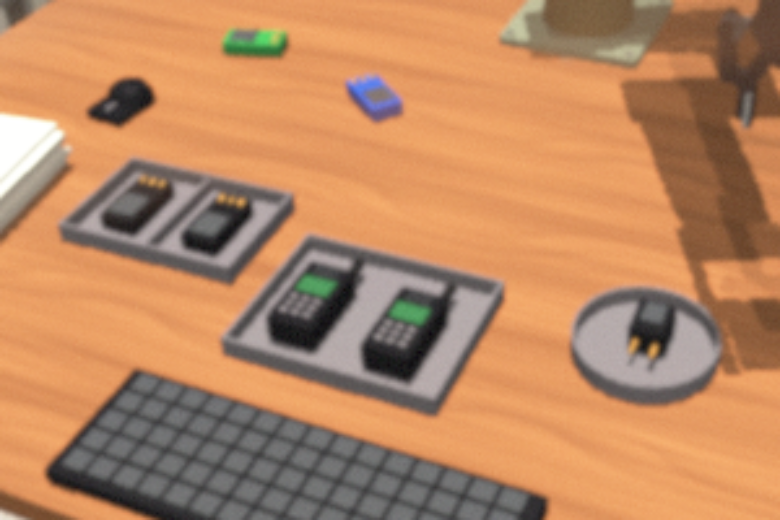

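Both pictures show everything flat in its tray. In the top crop the radios are at (370,85) and (440,85), the packs at (553,142) and (624,140), and the plug at (223,150). The arm is clear, and the mouse, blue pack and green pack have not moved.

```bash
python3 -c "
from bench import close_job
print(close_job())"
```

```text
the job is handed in; nothing more can be done
None
```

I handed the job in at about 31 s of the 109 s: both radios are in the wide tray, one battery pack is in each bay and the plug is in the dish, all lying flat in the last pictures; I have no verdict from the judge.

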